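# Set the steering bearing of a child's scooter

### The arm

A 6-joint arm with a two-finger parallel gripper is mounted at the origin on the work surface. World frame = base frame: x ahead of the robot, y to its left, z up, the work surface at z = 0. Lengths are in mm, angles in rad, forces in N, time in s.
With the tool pointing down it reaches from about 350 to 775 mm from the base axis. Payload 7.3 kg.
Tool frame: the origin (TCP) lies at the very end of the fingers, on their centre line; the grasp point (between the pads) lies 19 mm behind it; z points along the fingers, y is the line along which they close (so a half turn about z gives the same grasp; the last joint's range is limited). The gripper opens to 92 mm and grips with 3 to 60 N. Pads are 19 mm wide; open, the fingers measure 130 mm over their backs; the gripper's body (75 mm by 190 mm) begins 47 mm behind the grasp point.
Start: joints at [-1.381, 0.342, 1.524, -0, 1.275, -0.146], TCP at [173.024, -495.693, 190.841] pointing down, gripper open.
Joint ranges: [-2.53, 2.53], [-0.77, 2.02], [0.04, 2.7], [-1, 4.14], [0.28, 2.66], [-3.11, 3.11]. Speed limits (rad/s): [2.57, 2.57, 3.14, 3.14, 3.14, 3.14].

### API

Orientations are given as [roll, pitch, yaw] about the fixed x, y, z axes, in that order (R = Rz(yaw) Ry(pitch) Rx(roll)).
In Python, from plant import bot gives the robot as it stands.
- The arm moves only by the tool apply_moves, never from a script. Its argument "motion" is text: rows parted by semicolons, each of 4 numbers parted by spaces: the shift along the tool's x, y, z in m, then the turn about the tool's z in degrees. A call has 1 to 8 rows; each row shifts and turns the commanded pose from where the row before left it, along the tool's axes as they then stand; what a row does not reach is not made up. A row lasts 1/8 s, in which the tool goes at most 62.5 mm and 10.7 degrees, less where a joint would pass 70% of its speed; a pose out of reach is approached as far as the arm can. A call with a gripper value outside its range is refused whole. "fingers" is the opening, from -1 (shut) to 1 (fully open), set as the call begins (left out, the last holds). The fingers move at their own pace and stop on an object; the grip force is fixed at half the most. Time passes only in rows, so rows that do not move let the fingers close. It gives the time, the measured TCP pose, the force, the opening and the grip force at its end, in the units of the state.
- bot.get_obs(): the state, without advancing time (a new reading comes with each control period).
- bot.capture(name): name is "side" or "top"; returns a dict with "img" (384x512x3 uint8, blue, green, red), "range_z" (384x512 float32, mm along the optical axis (not along the pixel's ray), 0 where there is no reading), "fx", "fy", "cx", "cy" (pixels), "world_from_camera" (4x4, takes a point from camera to world coordinates). Camera axes: x right, y down, z forward; pixel columns grow to the right and rows downward; lengths in mm; the calibration is good to about 2 mm. A picture is of the moment at which its call begins.
- bot.close_job(): hands the job in; it is judged then, once.
Trained networks look in a picture, given as the dict that the camera call returned (one of the last four; its "shot" number tells which), for a name from the list of things; names that differ only in an ending like _2 or _b are one class to them, and where a whole thing is asked for, a point or a joint stands for the part that bears it (a point fixed in the world has none). Each returns a list of dicts, best first, with "p" (0 to 1); they miss things now and then, are a little off and sometimes report something else, mostly with a low value. They report only what shows in the picture. A call takes as long as a camera call.
- bot.cut_out(picture, thing): "pixels" (384x512 bool, what is visible of it) and "point" ([column, row] in pixels, amid what is visible of it).
The state is a dict: "time": time; "joint_positions": joint angles; "dq": joint speeds; "tau": joint torques, N m; "tool_pos": TCP position; "tcp_rot": TCP orientation; "contact_force": force on the tool from outside, world axes, zero at the start; "moment": the same for the moment, N m; "grip_width": finger opening in mm; "finger_force": force on a finger pad.
Only numpy, scipy, OpenCV 4.12 (cv2) and the standard library are available. Lean on these libraries where they do the work, as an engineer would, in place of code of your own. Each camera call takes 0.05 s, during which the arm holds its last target. There are 200 camera calls.

### The job

The scooter on the bench needs its steering bearing set: the knurled ring on the bare threaded steering tube is only started on its thread, so screw it down (clockwise from above) until it bottoms out on the bearing, then back it off a quarter turn. Finish holding the ring in the gripper at that setting, without letting go, so that I can rock the fork and feel for play. Leave everything else on the bench where it lies.

Things in the scene. Friction and masses are not known exactly. Their poses are not given: they have to be found in the camera images.
- race_mid (a point): The knurled ring (top bearing race) of the steering: plain steel, round, 44 mm across its knurled side, 16 mm high (knurled side = lower 13 mm; above that it narrows to 37 mm), axis upright. This point is on its axis, 8 mm above its underside, about 273 mm above the bench. Its axes turn with the ring; z is up.
- tube_top (a point): Centre of the top end of the upright threaded steel steering tube, 25 mm across, 306 mm above the bench, on the ring's axis; 25 mm of it stands out of the ring. Below the ring are the bearing cup and head tube, 37 mm across at most, so that fingers may reach 30 mm below the ring's underside beside them. The scooter is held in a timber stand and does not move.
- race (a joint): How far the ring is unscrewed, in rad: 0 is bottomed out on the bearing (a firm stop), and it grows as the ring is turned anticlockwise seen from above; a quarter turn off the stop is 1.57. It starts 2 to 4.4 rad up. Right-hand thread, 1.06 mm of travel a turn; about 0.03 N m of drag; it stays where it is left. Gripped with about 25 N it turns with the fingers, and at the stop they slip round it.
- deck_end (a point): A point above the rear of the scooter's deck, 440 mm behind the steering axis, 120 mm above the bench: the foot deck runs from the neck towards it, 100 mm wide, its top 85 to 125 mm high; the rear wheel and mudguard beyond it reach 195 mm high. The stand's plank is 120 mm wide and reaches 115 mm ahead of the steering axis.
- locknut_mid (a point): Bystander: flat six-sided lock nut, about 40 mm across, 8 mm high, lying near the steering; its centre.
- key_washer_mid (a point): Bystander: flat steel washer, 40 mm across, 4 mm thick, lying near the steering; its centre.
- spanner_mid (a point): Bystander: flat dark double-ended spanner, 225 mm long (along its x), 5 mm thick; its centre.
- grease_tin_mid (a point): Bystander: round tin, 71 mm across, 38 mm high, beside the scooter; its centre.
- phone_mid (a point): Bystander: mobile phone lying flat, 58 by 115 by 14 mm; its centre.
- candlestick_mid (a point): Bystander: brass candlestick, standing, 160 mm high, foot 84 mm across; its centre.
- cup_mid (a point): Bystander: beaten metal cup, standing, 95 mm high, 76 mm across the rim; its centre.

How it is judged:
By the outcome, as a careful person would: the job done as asked, in the order asked, and still so for the second after the job is handed in, while the arm keeps its last pose, push and grip.
It also fails if it takes over 58 s, if anything falls off the work surface, if the arm or the gripper's body presses on something with over 40 N, if the wrist force passes 120 N, or if a joint passes its speed limit or range.

## Working session

There is one attempt and no reset: what is moved stays moved. The work goes in short steps, Python scripts to look and compute and a tool call to move; the robot and the scene stay as the last step left them, time stands still between calls to the robot, and variables do not carry over. Pictures are saved under pics/ and viewed, at most 10 in all, crops included, and the job is handed in when it is done.

Besides the shell and the picture viewer there is one more tool, called as name(argument=value, ...) on one line, values as JSON. apply_moves: Moves the arm, as the interface text tells. Its arguments: {"type":"object","properties":{"motion":{"type":"string"},"fingers":{"type":"number"}},"required":["motion"]}

```bash
mkdir -p pics; cat > h.py <<'E'
import numpy as np, cv2
from plant import bot
def world(c,u,v,z):
    p=np.array([(u-c['cx'])/c['fx']*z,(v-c['cy'])/c['fy']*z,z,1.]); return (c['world_from_camera']@p)[:3]
def cloud(c,m=None):
    Z=c['range_z']; m=(Z>0) if m is None else m&(Z>0)
    v,u=np.nonzero(m); z=Z[v,u]
    P=np.c_[(u-c['cx'])/c['fx']*z,(v-c['cy'])/c['fy']*z,z,np.ones(len(z))]
    return (P@c['world_from_camera'].T)[:,:3]
E
python3 - <<'E'
from h import *
ims=[]
for n in('side','top'):
    c=bot.capture(n); ims.append(c['img'].copy())
    print(n,c['fx'],np.round(c['world_from_camera'],2).tolist())
    for t in('race_mid','tube_top','deck_end','candlestick_mid','cup_mid','grease_tin_mid'):
        for r in bot.cut_out(c,t)[:2]:
            P=cloud(c,r['pixels']); 
            print(t,round(r['p'],2),np.round(r['point']),r['pixels'].sum(),np.round(np.median(P,0)) if len(P) else None,np.round(np.percentile(P,[2,98],axis=0)).tolist() if len(P) else '')
    cv2.imwrite(f'pics/{n}0.png',c['img'])
o=bot.get_obs();print(o)
E
```

```text
side 478.5876025641383 [[0.98, -0.14, 0.12, 384.2], [-0.19, -0.74, 0.65, -897.01], [-0.01, -0.66, -0.75, 1252.26], [0.0, 0.0, 0.0, 1.0]]
tube_top 0.75 [257. 196.] 6524 [570.  80.  97.] [[511.0, -157.0, 10.0], [647.0, 482.0, 282.0]]
deck_end 0.83 [256. 196.] 6691 [570.  86.  96.] [[510.0, -158.0, 2.0], [648.0, 493.0, 282.0]]
candlestick_mid 0.95 [280. 347.] 928 [ 531. -385.   17.] [[498.0, -415.0, 3.0], [571.0, -342.0, 162.0]]
cup_mid 0.86 [329. 329.] 908 [ 675. -367.   57.] [[637.0, -414.0, 2.0], [705.0, -344.0, 97.0]]
grease_tin_mid 0.75 [306. 224.] 387 [705.   4.  37.] [[677.0, -20.0, 8.0], [738.0, 42.0, 43.0]]
grease_tin_mid 0.55 [329. 331.] 926 [ 675. -366.   57.] [[637.0, -414.0, 1.0], [706.0, -343.0, 97.0]]
top 472.7736545547229 [[-0.01, -0.99, 0.11, 346.18], [-1.0, 0.01, 0.01, 9.26], [-0.01, -0.11, -0.99, 1769.01], [0.0, 0.0, 0.0, 1.0]]
race_mid 0.54 [272. 171.] 114 [591. -44. 281.] [[577.0, -70.0, 30.0], [648.0, -28.0, 307.0]]
tube_top 0.75 [208. 185.] 6286 [572. 190.  99.] [[515.0, -149.0, 10.0], [645.0, 532.0, 278.0]]
tube_top 0.52 [360. 195.] 369 [ 533. -371.   16.] [[505.
[... 419 characters left out ...]
 42.0, 48.0]]
{'time': 0.7, 'joint_positions': array([-1.38099757e+00,  3.41992546e-01,  1.52407916e+00, -2.75553038e-05,
        1.27536822e+00, -1.46048521e-01]), 'dq': array([-0.00019168, -0.0001559 , -0.00114979,  0.00082001, -0.00110636,
       -0.00087484]), 'tau': array([-2.86975999e-03, -4.31031811e+01, -2.44448125e+01,  7.15588988e-02,
        4.86168300e-02, -6.29748251e-05]), 'tool_pos': array([ 173.02005746, -495.7155811 ,  190.85166928]), 'tcp_rot': array([3.14144539e+00, 4.83089697e-05, 3.35855300e-01]), 'contact_force': array([ 0.90016329, -0.42398128,  0.92646511]), 'moment': array([-0.00458524, -0.02734843,  0.01087668]), 'finger_force': 0.0, 'grip_width': 91.86413957779237}
```

View pics/side0.png

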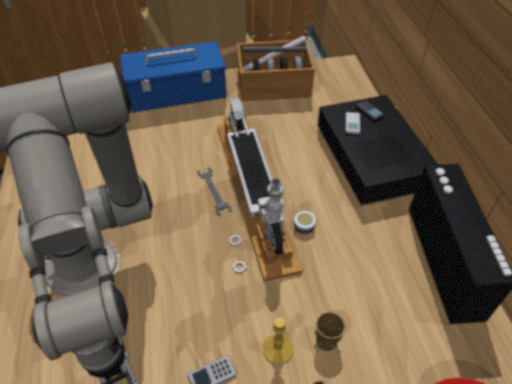

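View pics/top0.png

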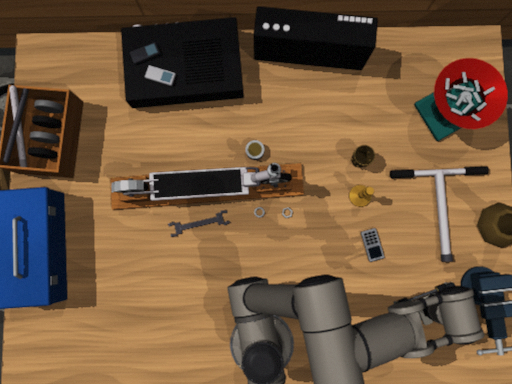

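The side view shows the scooter's steering tube at about (275,187); in the top view it is at about (272,171). I'll now measure the ring and tube from the depth points.

```bash
python3 - <<'E'
from h import *
from scipy.optimize import least_squares
for n in('side','top'):
    c=bot.capture(n); P=cloud(c)
    m=(abs(P[:,0]-590)<90)&(abs(P[:,1]+45)<90)&(P[:,2]>225)&(P[:,2]<330)
    Q=P[m]; print(n,len(Q)); 
    for lo,hi in((225,245),(245,262),(262,278),(278,290),(290,302),(302,315)):
        q=Q[(Q[:,2]>=lo)&(Q[:,2]<hi)]
        if len(q): print(lo,len(q),np.round(q.mean(0),1),np.round(q.min(0)),np.round(q.max(0)))
    p=np.linalg.inv(c['world_from_camera'])@np.array([590,-45,290,1]);u=int(c['fx']*p[0]/p[2]+c['cx']);v=int(c['fy']*p[1]/p[2]+c['cy'])
    print(u,v); cv2.imwrite(f'pics/{n}1.png',cv2.resize(c['img'][v-35:v+35,u-35:u+35],(560,560),interpolation=cv2.INTER_CUBIC))
a=cv2.imread('pics/side1.png');b=cv2.imread('pics/top1.png');cv2.imwrite('pics/both1.png',cv2.resize(np.hstack([a,b]),(800,400)))
E
```

```text
side 370
225 96 [591.3 -59.6 234.2] [573. -69. 225.] [613. -37. 245.]
245 39 [588.9 -59.8 253.3] [576. -65. 245.] [607. -52. 261.]
262 61 [588.7 -60.6 273.6] [571. -70. 262.] [612. -37. 278.]
278 85 [592.1 -53.7 282.2] [573. -69. 278.] [614. -28. 290.]
290 30 [589.5 -54.8 296.8] [579. -62. 291.] [603. -43. 301.]
302 59 [593. -47. 306.] [582. -62. 302.] [604. -31. 310.]
273 185
top 174
225 19 [581.2 -55.6 232.7] [578. -69. 226.] [587. -39. 243.]
262 33 [593.  -48.2 274.8] [575. -70. 266.] [621. -28. 278.]
278 62 [595.  -48.3 282.2] [578. -70. 278.] [616. -28. 290.]
290 12 [596.3 -49.8 298.3] [584. -60. 292.] [610. -37. 302.]
302 47 [596.9 -48.  306.8] [586. -59. 302.] [609. -37. 313.]
273 170
```

View pics/both1.png

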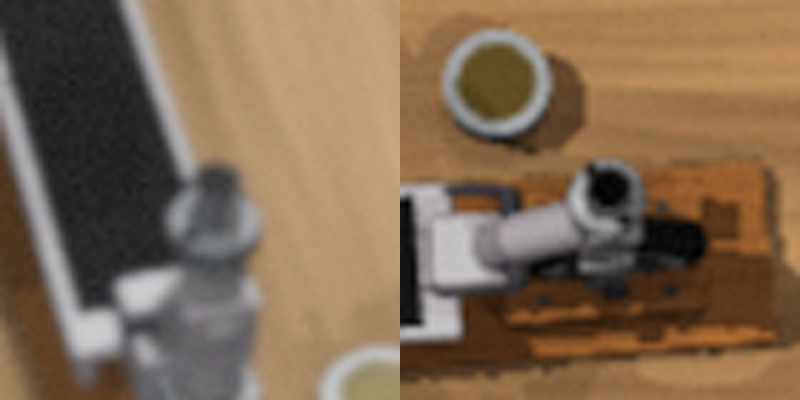

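Both views put the ring axis at about (595, -48.5), with the ring top at about 281 mm and the tube top at 306 mm. That agrees with the heights given. I'll go above it first.

apply_moves(motion="0 0 -0.06; 0 0 -0.06; 0 0 -0.06")

```text
validation failed for argument at $.mo...
```

apply_moves(motion="0.045 -0.023 0 0;0.045 -0.023 0 0;0.045 -0.023 0 0;0.045 -0.023 0 0;0.045 -0.023 0 0;0.045 -0.023 0 0;0.045 -0.023 0 0;0.045 -0.023 0 0")

```text
time: 1.8
tool_pos: [453.4, -202.1, 191.0]
tcp_rot: [3.141, -0.0, 0.336]
contact_force: [1.5, -1.1, 0.1]
grip_width: 92.0
finger_force: 0.0
```

The first call was refused because its rows had only three numbers, so the arm travelled at z = 191 mm. The force reading shows no contact. I'll raise it here.

apply_moves(motion="0 0 -0.06 0;0 0 -0.06 0;0 0 -0.06 0;0 0 -0.02 0")

```text
time: 2.3
tool_pos: [453.0, -203.6, 394.9]
tcp_rot: [3.136, -0.004, 0.336]
contact_force: [0.6, -0.9, 0.3]
grip_width: 91.5
finger_force: 0.0
```

apply_moves(motion="0.0463 -0.0249 0 0;0.0463 -0.0249 0 0;0.0463 -0.0249 0 0;0.0463 -0.0249 0 0;0 0 0 -10.5;0 0 0 -10.5;0 0 0 -10.5;0 0 0 -10.5")

```text
time: 3.3
tool_pos: [594.3, -48.2, 390.7]
tcp_rot: [-3.141, 0.0, 1.075]
contact_force: [-0.1, -0.5, -0.1]
grip_width: 92.1
finger_force: 0.0
```

apply_moves(motion="0 0 0 -10.5;0 0 0 -10.5;0 0 0 -10.5;0 0 0 -10.5;0 0 0 -10.5;0 0 0 -10.5;0 0 0 -10.5;0 0 0 -10.5")

```text
time: 4.3
tool_pos: [594.3, -48.3, 390.7]
tcp_rot: [-3.141, -0.0, 2.541]
contact_force: [0.1, -0.2, -0.3]
grip_width: 91.4
finger_force: 0.0
```

apply_moves(motion="0 0 0 -10.5;0 0 0 -10.5;0 0 0 -10.5;0 0 0 -10.5;0 0 0 -10.5;0 0 0 -10.5;0 0 0 -10.5;0 0 0 -10.5")

```text
time: 5.3
tool_pos: [594.3, -48.2, 390.7]
tcp_rot: [3.142, -0.0, -2.276]
contact_force: [0.6, 0.5, -0.6]
grip_width: 91.6
finger_force: 0.0
```

apply_moves(motion="0 0 0 -10.5;0 0 0 -10.5;0 0 0 0;0 0 0 0")

```text
time: 5.8
tool_pos: [594.3, -48.3, 390.7]
tcp_rot: [3.142, -0.0, -1.919]
contact_force: [-0.7, 0.2, -0.4]
grip_width: 91.8
finger_force: 0.0
```

```bash
python3 - <<'E'
from h import *
o=bot.get_obs();print(o['time'],np.round(o['joint_positions'],3),o['tool_pos'],o['tcp_rot'],o['moment'])
ims=[]
for n in('side','top'):
    c=bot.capture(n);P=cloud(c)
    for lo,hi in((225,245),(262,278),(278,290),(290,302),(302,315),(380,420)):
        q=P[(abs(P[:,0]-595)<45)&(abs(P[:,1]+48)<45)&(P[:,2]>=lo)&(P[:,2]<hi)]
        if len(q): print(n,lo,len(q),np.round(q.mean(0),1),np.round(q.min(0)),np.round(q.max(0)))
    p=np.linalg.inv(c['world_from_camera'])@np.array([595,-48,310,1]);u=int(c['fx']*p[0]/p[2]+c['cx']);v=int(c['fy']*p[1]/p[2]+c['cy'])
    ims.append(cv2.resize(c['img'][v-60:v+60,u-60:u+60],(400,400),interpolation=cv2.INTER_CUBIC))
cv2.imwrite('pics/b2.png',np.hstack(ims))
E
```

```text
5.8 [-0.209  0.437  0.846 -0.     1.859 -3.003] [594.31694065 -48.25758563 390.73879487] [ 3.14152543e+00 -1.08425614e-04 -1.91924973e+00] [ 0.25264804 -0.05138216 -0.01287796]
side 225 100 [590.9 -60.  233.9] [573. -68. 226.] [613. -40. 245.]
side 262 49 [589.2 -61.8 272.4] [571. -70. 264.] [612. -46. 278.]
side 278 97 [590.9 -54.  282.2] [572. -68. 278.] [614. -31. 290.]
side 290 27 [590.2 -55.6 296.4] [580. -62. 290.] [603. -43. 302.]
side 302 62 [592.9 -47.8 306.2] [581. -62. 303.] [605. -33. 311.]
top 262 4 [608.  -51.8 277.3] [601. -67. 277.] [620. -32. 278.]
top 278 35 [605.5 -44.7 281.6] [584. -67. 278.] [617. -28. 287.]
top 290 10 [591.  -48.1 297.1] [585. -59. 290.] [600. -37. 302.]
top 302 51 [597.6 -48.9 307.2] [586. -59. 302.] [609. -37. 314.]
```

View pics/b2.png

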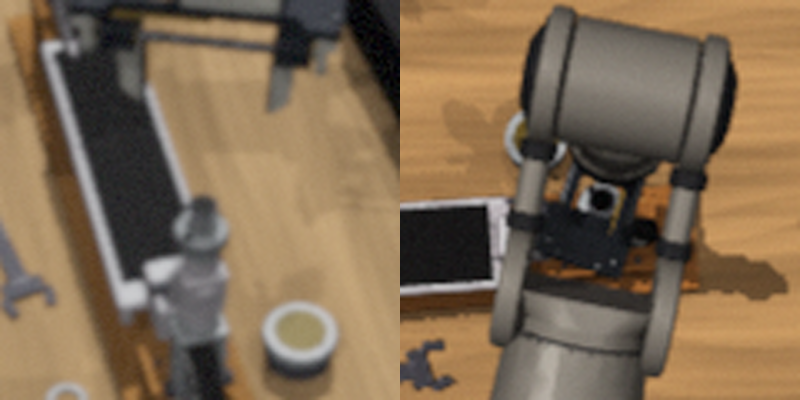

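The side crop shows the open fingers at (125,75) and (280,90), one on each side of the ring at (200,230). The top crop shows the tube centred between them. I'll go straight down.

apply_moves(motion="0 0 0.045 0;0 0 0.045 0;0 0 0.035 0;0 0 0.0137 0;0 0 0 0")

```text
time: 6.52
tool_pos: [594.3, -48.3, 252.1]
tcp_rot: [3.141, -0.0, -1.916]
contact_force: [0.2, 0.6, 0.6]
grip_width: 91.9
finger_force: 0.0
```

```bash
python3 - <<'E'
from h import *
o=bot.get_obs();print(np.round(o['tool_pos'],2),o['contact_force'],o['moment'])
ims=[]
for n in('side','top'):
    c=bot.capture(n)
    p=np.linalg.inv(c['world_from_camera'])@np.array([595,-48,290,1]);u=int(c['fx']*p[0]/p[2]+c['cx']);v=int(c['fy']*p[1]/p[2]+c['cy'])
    ims.append(cv2.resize(c['img'][v-45:v+45,u-45:u+45],(400,400),interpolation=cv2.INTER_CUBIC))
cv2.imwrite('pics/b3.png',np.hstack(ims))
E
```

```text
[594.33 -48.29 252.12] [0.15247925 0.59533277 0.59050865] [ 0.17538672 -0.10750145  0.04041866]
```

View pics/b3.png

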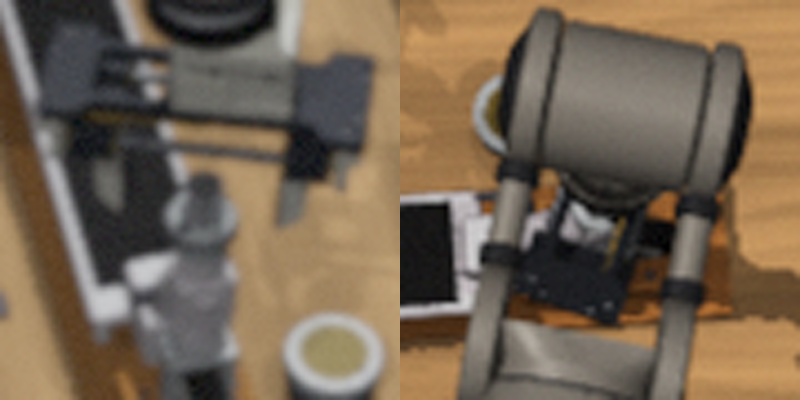

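The side crop shows the finger ends at about (110,210) and (290,222), which looks high against the ring at (200,222). I'll check the finger positions in depth before closing.

```bash
python3 - <<'E'
from h import *
c=bot.capture('side');P=cloud(c)
W=np.linalg.inv(c['world_from_camera'])
for q in((595-43,-48+15,252),(595+43,-48-15,252),(595,-48,273)):
    p=W@np.array([*q,1]);print(q,c['fx']*p[0]/p[2]+c['cx'],c['fy']*p[1]/p[2]+c['cy'])
d=(P[:,:2]-[594.3,-48.3]); t=d@[-0.941,.339]; s=d@[.339,.941]
for lo in range(235,340,8):
    for sg in(1,-1):
        m=(t*sg>35)&(t*sg<100)&(abs(s)<70)&(P[:,2]>=lo)&(P[:,2]<lo+8)
        if m.any(): print(lo,sg,m.sum(),'t',np.round(np.percentile(t[m],[5,50,95])),'s',np.round(np.percentile(s[m],[5,50,95])))
p=W@np.array([595,-48,290,1]);u=int(c['fx']*p[0]/p[2]+c['cx']);v=int(c['fy']*p[1]/p[2]+c['cy'])
im=c['img'][v-40:v+30,u-50:u+50].copy()
cv2.imwrite('pics/b4.png',cv2.resize(im,(800,560),interpolation=cv2.INTER_CUBIC))
E
```

```text
(552, -33, 252) 259.0345413737865 193.17832944524412
(638, -63, 252) 291.64201308270555 196.7085458961617
(595, -48, 273) 275.47490493622223 189.897924052213
283 1 1 t [48. 48. 48.] s [0. 0. 0.]
283 -1 1 t [-46. -46. -46.] s [-6. -6. -6.]
291 1 9 t [48. 51. 58.] s [-12.  -9.  -0.]
291 -1 6 t [-53. -50. -47.] s [-10.  -9.  -8.]
299 1 13 t [48. 55. 61.] s [-12. -10.  -5.]
299 -1 12 t [-59. -52. -46.] s [-13. -10.  -7.]
307 1 14 t [47. 51. 62.] s [-12. -10.  -1.]
307 -1 13 t [-60. -51. -45.] s [-13. -10.  -9.]
315 1 19 t [48. 57. 65.] s [-13. -10.  -0.]
315 -1 14 t [-61. -53. -45.] s [-14. -10.  -7.]
323 1 12 t [48. 55. 65.] s [-12. -11.  -5.]
323 -1 14 t [-60. -52. -46.] s [-12. -10.  -8.]
331 1 10 t [48. 50. 58.] s [-14. -10.  -0.]
331 -1 6 t [-61. -55. -48.] s [-14. -12. -10.]
339 1 2 t [51. 51. 51.] s [-12. -12. -11.]
```

View pics/b4.png

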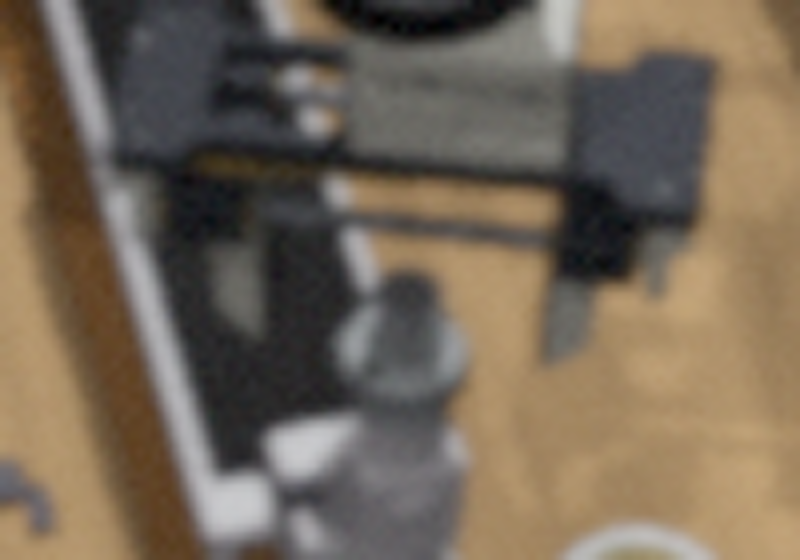

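The finger ends really sit near z = 275–285, though the TCP reads 252. They may swing back when open, in a linkage arc. I'll close partway and measure again.

apply_moves(motion="0 0 0 0;0 0 0 0;0 0 0 0", fingers=0.2)

```text
time: 7.05
tool_pos: [594.4, -48.3, 252.4]
tcp_rot: [-3.141, 0.0, -1.916]
contact_force: [-0.8, -0.8, 0.1]
grip_width: 66.3
finger_force: 0.0
```

```bash
cat > f.py <<'E'
from h import *
o=bot.get_obs();print(o['time'],np.round(o['tool_pos'],2),o['grip_width'],np.round(o['contact_force'],1),np.round(o['moment'],2))
c=bot.capture('side');P=cloud(c);psi=o['tcp_rot'][2]
W=np.linalg.inv(c['world_from_camera'])
d=(P[:,:2]-o['tool_pos'][:2]); t=d@[np.sin(psi),-np.cos(psi)]; s=d@[np.cos(psi),np.sin(psi)]
for lo in range(240,330,8):
    for sg in(1,-1):
        m=(t*sg>24)&(t*sg<100)&(abs(s)<50)&(P[:,2]>=lo)&(P[:,2]<lo+8)
        if m.any(): print(lo,sg,m.sum(),'t',np.round(np.percentile(t[m],[5,50,95])),'s',np.round(np.percentile(s[m],[5,50,95])))
p=W@np.array([595,-48,290,1]);u=int(c['fx']*p[0]/p[2]+c['cx']);v=int(c['fy']*p[1]/p[2]+c['cy'])
import sys
cv2.imwrite(sys.argv[1],cv2.resize(c['img'][v-40:v+30,u-50:u+50],(800,560),interpolation=cv2.INTER_CUBIC))
E
python3 f.py pics/b5.png
```

```text
7.05 [594.41 -48.26 252.37] 66.29702849903842 [-0.8 -0.8  0.1] [ 0.12 -0.09 -0.03]
280 -1 1 t [-33. -33. -33.] s [8. 8. 8.]
288 1 4 t [35. 37. 40.] s [ 9. 10. 11.]
288 -1 5 t [-37. -35. -32.] s [ 8.  9. 14.]
296 1 17 t [35. 41. 49.] s [-10.  11.  13.]
296 -1 10 t [-44. -39. -33.] s [10. 11. 12.]
304 1 16 t [35. 41. 52.] s [-9. 10. 13.]
304 -1 12 t [-47. -40. -32.] s [ 8. 12. 13.]
312 1 19 t [36. 41. 52.] s [ 6. 10. 14.]
312 -1 14 t [-47. -40. -32.] s [ 8. 11. 13.]
320 1 12 t [36. 45. 50.] s [ 1. 10. 13.]
320 -1 16 t [-47. -39. -31.] s [ 9. 11. 14.]
328 1 12 t [36. 41. 53.] s [ 6. 11. 12.]
328 -1 8 t [-46. -40. -35.] s [ 9. 11. 15.]
```

View pics/b5.png

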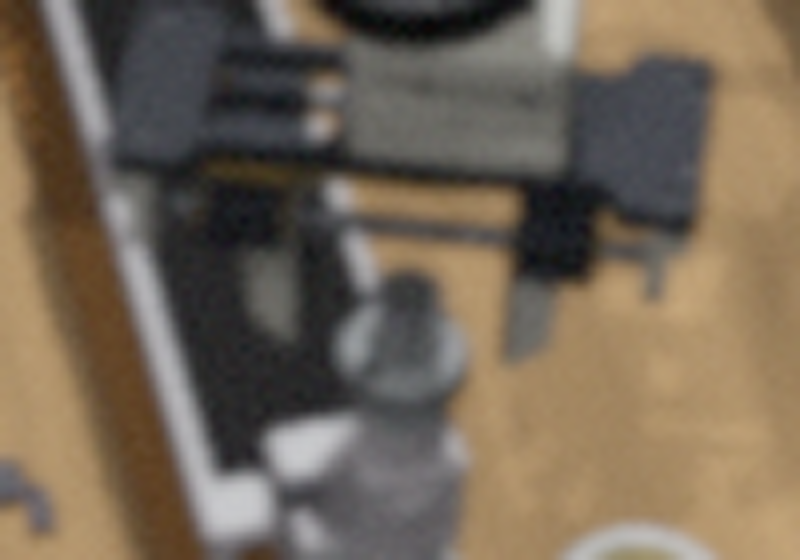

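The fingers close without any arc, and the visible tips are at about z = 280, roughly 28 mm above the reported TCP. Closing lightly will settle it: a width of 44 means the knurl, 37 the collar, and 25 the tube.

apply_moves(motion="0 0 0 0;0 0 0 0;0 0 0 0;0 0 0 0;0 0 0 0;0 0 0 0", fingers=-0.15)

```text
time: 7.85
tool_pos: [594.3, -48.3, 252.1]
tcp_rot: [-3.142, -0.0, -1.916]
contact_force: [0.2, -0.3, -0.3]
grip_width: 38.8
finger_force: 0.0
```

```bash
python3 f.py pics/b6.png|head -3; python3 - <<'E'
from h import *
for n in('side','top'):
    c=bot.capture(n);P=cloud(c)
    for x,y in((450,-250),(800,-150),(700,-250),(400,150)):
        m=(abs(P[:,0]-x)<25)&(abs(P[:,1]-y)<25);print(n,x,y,m.sum(),np.round(np.median(P[m,2]),1) if m.any() else '')
E
```

```text
7.85 [594.31 -48.28 252.12] 38.82825705506834 [ 0.2 -0.3 -0.3] [ 0.11 -0.08  0.01]
288 1 3 t [25. 27. 32.] s [10. 10. 12.]
288 -1 1 t [-25. -25. -25.] s [10. 10. 10.]
side 450 -250 280 0.6
side 800 -150 224 -0.2
side 700 -250 257 0.1
side 400 150 168 -0.1
top 450 -250 183 -0.1
top 800 -150 147 0.5
top 700 -250 175 0.4
top 400 150 196 -0.6
```

At 38.8 mm there is still no contact, so the fingers really are above the knurl and the z reading is about 28 mm too low. I'll open, go down 26 mm and check.

apply_moves(motion="0 0 0 0;0 0 0 0;0 0 0 0;0 0 0 0;0 0 0 0", fingers=0.5)

```text
time: 8.62
tool_pos: [594.3, -48.3, 252.1]
tcp_rot: [-3.142, -0.0, -1.916]
contact_force: [0.1, 0.4, 1.2]
grip_width: 69.0
finger_force: 0.0
```

apply_moves(motion="0 0 0.01 0;0 0 0.01 0;0 0 0.006 0;0 0 0 0")

```text
time: 9.12
tool_pos: [594.0, -48.2, 225.3]
tcp_rot: [3.14, -0.0, -1.916]
contact_force: [0.1, 0.2, 0.7]
grip_width: 68.5
finger_force: 0.0
```

```bash
python3 f.py pics/b7.png
```

```text
9.125 [593.99 -48.2  225.31] 68.52390602818626 [0.1 0.2 0.7] [ 0.15 -0.04  0.01]
256 1 3 t [37. 41. 43.] s [-2.  7.  9.]
256 -1 2 t [-37. -36. -35.] s [ 7.  9. 10.]
264 1 9 t [37. 40. 48.] s [ 2. 10. 12.]
264 -1 6 t [-42. -38. -34.] s [ 7. 10. 11.]
272 1 11 t [37. 40. 50.] s [-2.  9. 13.]
272 -1 11 t [-46. -39. -34.] s [ 9. 11. 13.]
280 1 17 t [37. 43. 52.] s [-2. 11. 13.]
280 -1 12 t [-47. -43. -35.] s [ 8. 10. 14.]
288 1 12 t [37. 43. 53.] s [-1. 10. 12.]
288 -1 14 t [-48. -40. -33.] s [ 7. 10. 12.]
296 1 16 t [37. 45. 54.] s [-2. 11. 13.]
296 -1 14 t [-49. -42. -34.] s [ 8. 11. 14.]
304 1 7 t [38. 40. 50.] s [ 4. 11. 13.]
304 -1 2 t [-40. -37. -33.] s [ 9. 11. 13.]
312 1 2 t [39. 40. 40.] s [ 1.  7. 12.]
320 1 3 t [39. 39. 77.] s [ 1.  3. 21.]
320 -1 1 t [-62. -62. -62.] s [-1. -1. -1.]
328 1 17 t [41. 60. 86.] s [28. 35. 38.]
328 -1 17 t [-83. -55. -39.] s [28. 36. 37.]
```

View pics/b7.png

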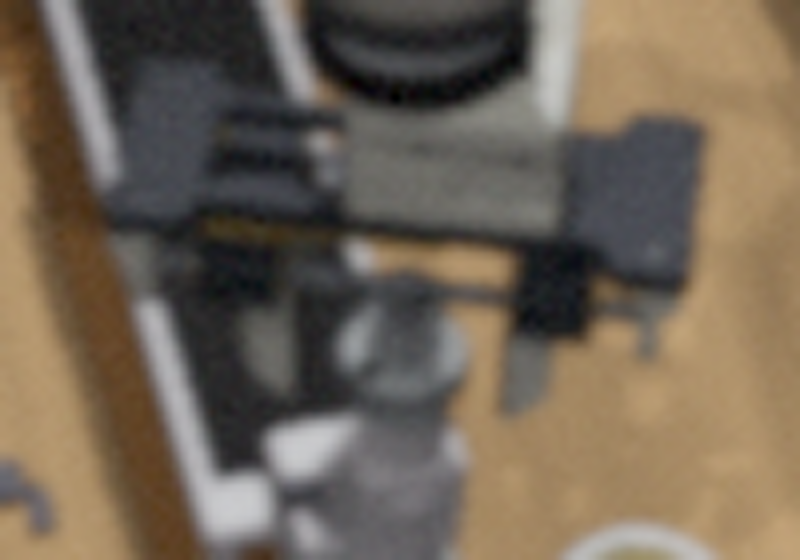

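The tips are now at about z = 254–256, beside the ring, and the body clears the tube top. I'll close on the knurl.

apply_moves(motion="0 0 0 0;0 0 0 0;0 0 0 0;0 0 0 0;0 0 0 0;0 0 0 0", fingers=-1)

```text
time: 9.93
tool_pos: [594.6, -48.4, 226.3]
tcp_rot: [-3.141, 0.0, -1.916]
contact_force: [2.0, -0.7, 1.5]
grip_width: 43.3
finger_force: 30.0
```

```bash
cat > o.py <<'E'
from plant import bot; import numpy as np
o=bot.get_obs()
for k in('time','tool_pos','tcp_rot','joint_positions','contact_force','moment','grip_width','finger_force'): print(k,np.round(o[k],3))
E
python3 o.py
```

```text
time 9.925
tool_pos [594.62  -48.376 226.33 ]
tcp_rot [-3.141  0.    -1.916]
joint_positions [-0.21   0.453  1.254 -0.     1.433 -3.006]
contact_force [ 1.969 -0.701  1.453]
moment [ 0.082 -0.401  0.011]
grip_width 43.297
finger_force 30.0
```

The fingers hold the knurl at 43.3 mm and 30 N. Now I'll screw it down clockwise.

apply_moves(motion="0 0 0.00002 8;0 0 0.00002 8;0 0 0.00002 8;0 0 0.00002 8;0 0 0.00002 8;0 0 0.00002 8;0 0 0.00002 8;0 0 0.00002 8")

```text
time: 10.92
tool_pos: [593.2, -46.5, 226.1]
tcp_rot: [3.139, -0.002, -3.036]
contact_force: [-3.6, 5.7, 4.3]
grip_width: 43.5
finger_force: 30.0
```

```bash
python3 o.py
```

```text
time 10.925
tool_pos [593.151 -46.503 226.103]
tcp_rot [ 3.139e+00 -2.000e-03 -3.036e+00]
joint_positions [-0.208  0.452  1.256  0.002  1.436 -1.885]
contact_force [-3.57   5.693  4.283]
moment [1.039 0.42  0.028]
grip_width 43.456
finger_force 29.996
```

apply_moves(motion="0 0 0.00002 8;0 0 0.00002 8;0 0 0.00002 8;0 0 0.00002 8;0 0 0.00002 8")

```text
time: 11.55
tool_pos: [593.5, -45.0, 226.0]
tcp_rot: [3.138, -0.004, 2.55]
contact_force: [-1.7, 9.9, 3.0]
grip_width: 43.3
finger_force: 30.0
```

```bash
python3 o.py
```

```text
time 11.55
tool_pos [593.518 -45.03  225.989]
tcp_rot [ 3.138 -0.004  2.55 ]
joint_positions [-0.207  0.453  1.256  0.005  1.436 -1.187]
contact_force [-1.719  9.917  3.029]
moment [1.693 0.138 0.067]
grip_width 43.274
finger_force 29.996
```

The tool is being pulled towards +y, to y = -45. Solving from the centring at the three angles puts the axis at (595.4, -46.3) in robot coordinates. I'll open, recentre and grip again; the ring stays where it is left.

apply_moves(motion="0 0 0 0;0 0 0 0;0.0002 0.0023 0 0;0 0 0 0", fingers=0.2)

```text
time: 12.05
tool_pos: [595.5, -46.4, 225.7]
tcp_rot: [-3.141, -0.0, 2.553]
contact_force: [0.0, 0.7, 0.4]
grip_width: 54.8
finger_force: 0.0
```

```bash
python3 o.py
```

```text
time 12.05
tool_pos [595.459 -46.354 225.735]
tcp_rot [-3.141 -0.     2.553]
joint_positions [-0.206  0.456  1.252 -0.     1.434 -1.188]
contact_force [0.03  0.691 0.396]
moment [ 0.019 -0.204 -0.037]
grip_width 54.789
finger_force 0.0
```

apply_moves(motion="0 0 0 0;0 0 0 0;0 0 0 0;0 0 0 0;0 0 0 0", fingers=-1)

```text
time: 12.68
tool_pos: [595.4, -46.3, 225.8]
tcp_rot: [-3.141, 0.0, 2.552]
contact_force: [0.1, -0.2, -1.2]
grip_width: 43.3
finger_force: 30.0
```

```bash
python3 o.py
```

```text
time 12.675
tool_pos [595.429 -46.319 225.809]
tcp_rot [-3.141  0.     2.552]
joint_positions [-0.206  0.455  1.252 -0.     1.434 -1.187]
contact_force [ 0.131 -0.239 -1.151]
moment [-0.014 -0.223  0.056]
grip_width 43.337
finger_force 30.0
```

It is centred with near-zero side force. I'll keep screwing down and watch the moment.

apply_moves(motion="0 0 0.00002 8;0 0 0.00002 8;0 0 0.00002 8;0 0 0.00002 8;0 0 0.00002 8")

```text
time: 13.3
tool_pos: [595.4, -46.4, 225.7]
tcp_rot: [-3.141, 0.0, 1.85]
contact_force: [0.2, -0.9, -1.2]
grip_width: 43.4
finger_force: 30.0
```

```bash
python3 o.py
```

```text
time 13.3
tool_pos [595.438 -46.355 225.703]
tcp_rot [-3.141  0.     1.85 ]
joint_positions [-0.206  0.455  1.252 -0.     1.434 -0.485]
contact_force [ 0.178 -0.916 -1.226]
moment [-0.09  -0.196 -0.004]
grip_width 43.36
finger_force 29.995
```

apply_moves(motion="0 0 0.00002 8;0 0 0.00002 8;0 0 0.00002 8;0 0 0.00002 8;0 0 0.00002 8")

```text
time: 13.92
tool_pos: [595.4, -46.3, 225.6]
tcp_rot: [-3.142, 0.0, 1.152]
contact_force: [-0.1, -0.4, 0.5]
grip_width: 43.0
finger_force: 30.0
```

```bash
python3 o.py
```

```text
time 13.925
tool_pos [595.382 -46.347 225.586]
tcp_rot [-3.142  0.     1.152]
joint_positions [-0.206  0.455  1.252 -0.     1.434  0.214]
contact_force [-0.09  -0.435  0.509]
moment [-0.142 -0.049  0.041]
grip_width 43.018
finger_force 29.995
```

apply_moves(motion="0 0 0.00002 8;0 0 0.00002 8;0 0 0.00002 8;0 0 0.00002 8;0 0 0.00002 8")

```text
time: 14.55
tool_pos: [595.7, -46.2, 225.8]
tcp_rot: [3.141, -0.0, 0.455]
contact_force: [-0.0, -0.5, 0.4]
grip_width: 43.1
finger_force: 30.0
```

```bash
python3 o.py
```

```text
time 14.55
tool_pos [595.673 -46.234 225.756]
tcp_rot [ 3.141 -0.     0.455]
joint_positions [-0.205  0.455  1.252 -0.     1.433  0.91 ]
contact_force [-0.017 -0.508  0.447]
moment [-0.207  0.147  0.889]
grip_width 43.095
finger_force 29.995
```

The moment about z has jumped to 0.89 N m, so the ring has bottomed out and is being tightened or slipping. I'll turn a little further to confirm, which the slip allows.

apply_moves(motion="0 0 0 6;0 0 0 6;0 0 0 0")

```text
time: 14.92
tool_pos: [595.6, -46.3, 226.0]
tcp_rot: [3.141, -0.001, 0.25]
contact_force: [-0.4, -0.6, 2.5]
grip_width: 43.0
finger_force: 30.0
```

```bash
python3 o.py
```

```text
time 14.925
tool_pos [595.61  -46.266 225.97 ]
tcp_rot [ 3.141e+00 -1.000e-03  2.500e-01]
joint_positions [-0.206  0.455  1.252 -0.     1.434  1.115]
contact_force [-0.389 -0.626  2.462]
moment [-0.089  0.015  0.543]
grip_width 42.978
finger_force 30.001
```

The stop is confirmed, with the fingers slipping against a steady moment. I'll reverse a few degrees first to see how much wind-up there is.

apply_moves(motion="0 0 0 -2;0 0 0 0")

```text
time: 15.18
tool_pos: [595.6, -46.2, 225.9]
tcp_rot: [3.141, -0.001, 0.285]
contact_force: [-1.1, -0.6, 3.6]
grip_width: 43.0
finger_force: 30.0
```

```bash
python3 o.py
```

```text
time 15.175
tool_pos [595.6   -46.239 225.938]
tcp_rot [ 3.141e+00 -1.000e-03  2.850e-01]
joint_positions [-0.206  0.455  1.252  0.     1.434  1.08 ]
contact_force [-1.063 -0.614  3.607]
moment [0.008 0.016 0.034]
grip_width 42.989
finger_force 30.0
```

apply_moves(motion="0 0 0 -2;0 0 0 0")

```text
time: 15.42
tool_pos: [595.6, -46.3, 225.9]
tcp_rot: [3.141, -0.001, 0.319]
contact_force: [0.2, -0.6, 4.7]
grip_width: 42.8
finger_force: 30.0
```

```bash
python3 o.py
```

```text
time 15.425
tool_pos [595.6   -46.282 225.918]
tcp_rot [ 3.141e+00 -1.000e-03  3.190e-01]
joint_positions [-0.206  0.455  1.252  0.     1.434  1.046]
contact_force [ 0.191 -0.646  4.735]
moment [-0.02  -0.015  0.032]
grip_width 42.783
finger_force 30.001
```

Wind-up is about 1°, and the moment is gone after 2°. The stop is therefore at yaw ≈ 0.27 and the target is yaw ≈ 1.84, another 87°.

apply_moves(motion="0 0 -0.00003 -8;0 0 -0.00003 -8;0 0 -0.00003 -8;0 0 -0.00003 -8;0 0 -0.00003 -8;0 0 -0.00003 -8;0 0 -0.00003 -8;0 0 -0.00003 -8")

```text
time: 16.42
tool_pos: [595.5, -46.1, 226.1]
tcp_rot: [3.141, -0.0, 1.44]
contact_force: [-1.4, 0.9, 5.2]
grip_width: 43.3
finger_force: 30.0
```

apply_moves(motion="0 0 -0.00003 -8;0 0 -0.00003 -8;0 0 -0.00003 -7;0 0 0 0;0 0 0 0")

```text
time: 17.05
tool_pos: [595.4, -46.1, 226.2]
tcp_rot: [3.141, -0.0, 1.837]
contact_force: [-0.4, 0.0, 5.0]
grip_width: 43.2
finger_force: 30.0
```

```bash
python3 o.py; python3 f.py pics/b8.png|head -1
```

```text
time 17.05
tool_pos [595.395 -46.12  226.171]
tcp_rot [ 3.141 -0.     1.837]
joint_positions [-0.206  0.455  1.252  0.     1.435 -0.472]
contact_force [-0.378  0.049  4.969]
moment [ 0.087 -0.067  0.043]
grip_width 43.206
finger_force 30.001
17.05 [595.39 -46.12 226.17] 43.2062002335587 [-0.4  0.   5. ] [ 0.09 -0.07  0.04]
```

View pics/b8.png

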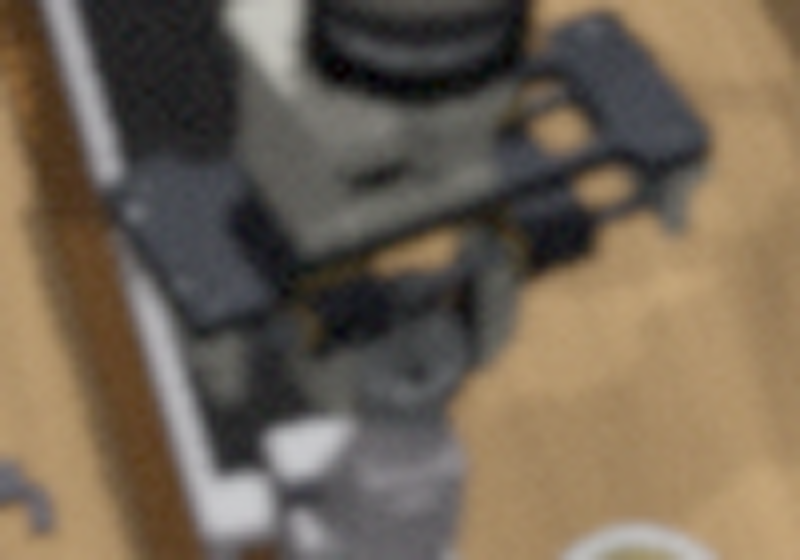

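The picture shows the fingers holding the ring, at about (410,370). The setting is a quarter turn off the stop: yaw went from 0.27 to 1.837, which is 1.57 rad. Handing in.

```bash
python3 -c "
from plant import bot
print(bot.close_job())"
```

```text
the job is handed in; nothing more can be done
None
```

The ring was screwed down until it bottomed out on the bearing, then backed off a quarter turn (about 1.57 rad by the tool's rotation), and the gripper is still holding it there at 30 N; the job is handed in at about 17 s.

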